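# Dim the curing lamp and hold the box lid at the pointer for inspection

### The job

The painted wooden pieces in the blue lamp box are to be inspected: with the lid still shut, slide the black dimmer grip on the grey console until it lines up with the green clip, then raise the hinged lid with the amber window and the black handle until it lines up with the red pointer beside it. The lid falls shut by itself, so finish while still holding it there, steady; do not shift the pointer or any of the jars, pots and tools around.

Things in the scene. Friction and masses are not known exactly. Their poses are not given: they have to be found in the camera images.
- lid: white-rimmed amber lid 180 x 200 x 10 mm, 0.3-0.55 kg, on a blue box (100 mm high, fixed, yaw up to 0.25). Origin: on the hinge, middle of the box's far edge, 100.5 mm up, at the lid's underside. y along the hinge; shut: x level from handle to hinge, z up. Opens by a positive turn about y, 0 shut to 1.4 rad; free hinge, falls shut if let go
- lid_grip (a point): centre of the lid's handle: black round bar 26 mm long along y, 22 mm thick, on a 12 mm wide stem, 40 mm out from the lid's front edge; at (-220, 0, 5) mm in the lid's frame, lid's axes. Pinch its ends from straight above, fingers closing along y; the bar then turns between them as the lid rises. Nothing beside or below it
- pointer_tip (a point): red ball (18 mm) on a red rod pivoting on the lid's hinge line, 125 mm to the lid's +y side, by a steel arc with ticks; 220 mm from the pivot, as the handle is. x points from ball to pivot, y along the hinge. Its angle above level (0.55-1.0 rad) is the lid angle wanted: then its x axis and lid_grip's agree and the ball and handle are level. Ball up to 300 mm high; do not move
- dimmer_top (a point): top centre of the black dimmer grip, 28 (x) x 20 (y) x 40 mm high, sliding along y (travel 120 mm) on an aluminium track on a grey console (100 x 200 x 45 mm, fixed, yaw up to 0.25). Top 99.5 mm above the table, track 59 mm. Starts within 25 mm of the -y end; friction about 1.5 N, stays where left. Pinch from above, fingers closing along y
- clip: green clip 34 x 8 x 14 mm high on the console, on the +x side of the track; origin at its underside's centre, 45 mm above the table, axes parallel to the dimmer's. Slide the grip in +y (30 to 115 mm) until its middle is level with the clip's: dimmer_top at y = 0 in the clip's frame (x there is about -39 mm)
- jar_black: loose dark glass jar with brass lid, 64 mm wide, 85 mm high, far side of the table, origin at the centre of its underside; leave alone
- jar_brown: loose dark red-brown jar with brass lid, 60 mm wide, 80 mm high, far side of the table, origin at the centre of its underside; leave alone
- varnish: loose white bottle with black cap, 60 mm wide, 130 mm high, to the right, origin at the centre of its underside; leave alone
- tub: loose open lilac tub, 90 mm wide, 60 mm high, to the left, origin at the centre of its underside; leave alone
- pot_yellow: loose small yellow paint pot, 32 mm wide, 30 mm high, near the robot, origin at the centre of its underside; leave alone
- pot_blue: loose small blue paint pot, 32 mm wide, 30 mm high, near the robot, origin at the centre of its underside; leave alone
- knife: loose palette knife with black handle, 200 mm long, lying to the robot's right, origin at the centre of its underside; leave alone
Not all that is in view belongs to the job. What is meant by the part that bears dimmer_top is not pink, and is the smaller of those in its own colour.

How it is judged:
On the way, in this order (a step that is already met when the one before it is completed fails the run):
1. the dimmer grip stands at the green clip (within 6 mm along the track) while the lid is still shut (y of dimmer_top in the frame of clip between -0.006 and 0.006 m and height (world z) of lid_grip below 0.12 m), for 0.3 s.
2. the lid is held by the fingers in line with the red pointer (angle between the x axis of lid_grip and the x axis of pointer_tip, either way round below 0.08 rad and contact force between the fingers and lid above 0.3 N and angular speed of lid below 0.15 rad/s), for 0.5 s.
At the end, for the whole second after the job is handed in: The dimmer grip is within 6 mm of the green clip along the track, and the lid is held by the fingers, at rest (under 0.15 rad/s), within 0.08 rad (4.6 degrees) of the red pointer's angle (all of step 2 and y of dimmer_top in the frame of clip between -0.006 and 0.006 m); the arm keeps its last pose, push and grip.
It fails at once if the red pointer is shifted (ball more than 8 mm) (distance of pointer_tip from where it was at the start of the episode above 0.008 m).
It fails at once if a jar, pot, tub, bottle or the palette knife is moved more than 30 mm (distance of any of jar_black, jar_brown, varnish, tub, pot_yellow, pot_blue, knife from where it was at the start of the episode above 0.03 m).
It also fails if it takes over 64 s, if anything falls off the work surface, if the arm or the gripper's body presses on something with over 40 N, if the wrist force passes 120 N, or if a joint passes its speed limit or range.

### The arm

A 6-joint arm with a two-finger parallel gripper is mounted at the origin on the work surface. World frame = base frame: x ahead of the robot, y to its left, z up, the work surface at z = 0. Lengths are in m, angles in rad, forces in N, time in s.
With the tool pointing down it reaches from about 0.425 to 0.95 m from the base axis. Payload 3.5 kg.
Tool frame: the origin (TCP) lies between the finger pads; the fingertips stand 22 mm ahead of it and the grasp point (between the pads) lies 3 mm ahead of it (ctrl.nose_length is the z of the fingertips in the tool frame, in m); z points along the fingers, y is the line along which they close (so a half turn about z gives the same grasp; the last joint's range is limited). The gripper opens to 85 mm and grips with 20 to 120 N. Pads are 22 mm wide; open, the fingers measure 114 mm over their backs; the gripper's body (76 mm by 85 mm) begins 54 mm behind the grasp point. The pads swing forward as they close: fully open they stand 13 mm farther back than shut.
Start: joints at [-1.332, 0.286, 1.577, -0, 1.279, -0.15], TCP at [0.256, -0.625, 0.253] pointing down, gripper open.
Joint ranges: [-2.77, 2.77], [-0.9, 2.22], [0.21, 2.48], [-1.53, 4.67], [0.24, 2.81], [-2.84, 2.84]. Speed limits (rad/s): [2.79, 2.79, 3.14, 3.14, 3.14, 3.14].

### API

Orientations are given as a unit quaternion [x, y, z, w].
In Python, from plant import ctrl gives the robot as it stands. The module is installed in compiled form; this text tells all that it offers.
- The arm moves only by the tool send_rows, never from a script. Its argument "rows" is text: rows parted by semicolons, each of 7 numbers parted by spaces: the turn, a rotation vector about the tool's x, y, z in normalised numbers (1 is 90 degrees), then the shift along the tool's x, y, z in parts of the range, where 1.0 means 600 mm, then the opening, from -1 (shut) to 1 (fully open). A call has 1 to 8 rows; each row is the pose to reach, as a shift and turn from the pose commanded when the call began, along the tool's axes at that moment; what a row does not reach only later rows make up. A row lasts 1/8 s, in which the tool goes at most 62.5 mm and 10.7 degrees, less where a joint would pass 70% of its speed; a pose out of reach is approached as far as the arm can. A shift or turn number past 1, either way, is cut back to 1. A call with a gripper value outside its range is refused whole. The fingers move at their own pace and stop on an object; "grip_force" is the grip in N (left out, the last holds). Time passes only in rows, so rows that repeat a pose let the fingers close. It gives the time, the measured TCP pose, the force, the opening and the grip force at its end, in the units of the state.
- ctrl.get_state(): the state, without advancing time (a new reading comes with each control period).
- ctrl.read_camera(name): name is "scene" or "top"; returns a dict with "color" (400x640x3 uint8, red, green, blue), "fx", "fy", "cx", "cy" (pixels), "extrinsics" (4x4, takes a point from world to camera coordinates). Camera axes: x right, y down, z forward; pixel columns grow to the right and rows downward; lengths in m; the calibration is good to about 2 mm. A picture is of the moment at which its call begins. There is no depth.
- ctrl.sign_off(): hands the job in; it is judged then, once.
Trained networks look in a picture, given as the dict that the camera call returned (one of the last four; its "shot" number tells which), for a name from the list of things; names that differ only in an ending like _2 or _b are one class to them, and where a whole thing is asked for, a point or a joint stands for the part that bears it (a point fixed in the world has none). Each returns a list of dicts, best first, with "p" (0 to 1); they miss things now and then, are a little off and sometimes report something else, mostly with a low value. They report only what shows in the picture. A call takes as long as a camera call. They do not tell look-alikes from the thing itself.
- ctrl.look_for(picture, target): "position" ([x, y, z] in m, in the coordinates of the camera as it stood for that picture, good to about 4 mm: the middle of the surface that is visible of it).
The state is a dict: "time": time; "qpos": joint angles; "dq": joint speeds; "joint_efforts": joint torques, N m; "eef_pos": TCP position; "tcp_rot": TCP orientation; "contact_force": force on the tool from outside, world axes, zero at the start; "wrist_torque": the same for the moment, N m; "opening": opening from 0.0 (shut) to 1.0 (fully open); "finger_force": force on a finger pad.
Only numpy, scipy, OpenCV 4.12 (cv2) and the standard library are available. Lean on these libraries where they do the work, as an engineer would, in place of code of your own. Each camera call takes 0.05 s, during which the arm holds its last target. There are 200 camera calls.

## Working session

There is one attempt and no reset: what is moved stays moved. The work goes in short steps, Python scripts to look and compute and a tool call to move; the robot and the scene stay as the last step left them, time stands still between calls to the robot, and variables do not carry over. Pictures are saved under pics/ and viewed, at most 10 in all, crops included, and the job is handed in when it is done.

Besides the shell and the picture viewer there is one more tool, called as name(argument=value, ...) on one line, values as JSON. send_rows: Moves the arm, as the interface text tells. Its arguments: {"type":"object","properties":{"rows":{"type":"string"},"grip_force":{"type":"number"}},"required":["rows"]}

```bash
mkdir -p pics
cat > h.py <<'E'
import numpy as np, cv2
from scipy.spatial.transform import Rotation as R
from plant import ctrl
def world(pic,p):
    E=np.array(pic["extrinsics"]); return E[:3,:3].T@(np.array(p)-E[:3,3])
def proj(pic,P):
    E=np.array(pic["extrinsics"]); c=E[:3,:3]@np.array(P)+E[:3,3]
    return np.array([pic["fx"]*c[0]/c[2]+pic["cx"],pic["fy"]*c[1]/c[2]+pic["cy"]])
def onplane(pic,uv,z):
    E=np.array(pic["extrinsics"]); o=-E[:3,:3].T@E[:3,3]
    d=E[:3,:3].T@np.array([(uv[0]-pic["cx"])/pic["fx"],(uv[1]-pic["cy"])/pic["fy"],1])
    return o+d*(z-o[2])/d[2]
def save(pic,n,box=None,s=1):
    im=pic["color"][...,::-1]
    if box: im=im[box[1]:box[3],box[0]:box[2]]
    cv2.imwrite("pics/"+n+".png",cv2.resize(im,None,fx=s,fy=s,interpolation=cv2.INTER_CUBIC))
E
python3 - <<'E'
from h import *
for c in("scene","top"):
    p=ctrl.read_camera(c); save(p,c+"0")
    print(c,p["fx"],p["cx"],p["cy"],np.round(p["extrinsics"],3).tolist())
    for n in("lid","lid_grip","pointer_tip","dimmer_top","clip","jar_black","varnish","tub","pot_yellow","pot_blue","knife"):
        for d in ctrl.look_for(p,n)[:5]:
            w=world(p,d["position"]); print(n,round(d["p"],2),np.round(w,3),np.round(proj(p,w)))
print(ctrl.get_state())
E
```

```text
scene 361.93945985976694 322.3939608687818 198.27124166757025 [[-0.505, 0.863, 0.009, 0.26], [0.695, 0.413, -0.588, -0.281], [-0.511, -0.291, -0.809, 1.318], [0.0, 0.0, 0.0, 1.0]]
lid 0.7 [0.586 0.195 0.112] [378. 257.]
lid 0.18 [0.783 0.076 0.08 ] [292. 306.]
lid_grip 0.69 [0.589 0.206 0.111] [382. 260.]
lid_grip 0.39 [ 0.387 -0.031  0.027] [335. 185.]
pointer_tip 0.92 [0.587 0.32  0.219] [440. 262.]
dimmer_top 0.61 [ 0.592 -0.237  0.091] [236. 191.]
dimmer_top 0.52 [0.275 0.157 0.088] [410. 172.]
clip 0.59 [ 0.619 -0.201  0.059] [242. 210.]
jar_black 0.61 [ 0.779 -0.05   0.081] [249. 278.]
varnish 0.85 [ 0.668 -0.406  0.071] [173. 189.]
tub 0.74 [0.627 0.425 0.027] [454. 332.]
tub 0.3 [0.589 0.205 0.112] [381. 260.]
pot_blue 0.45 [ 0.383 -0.028  0.028] [336. 184.]
knife 0.58 [ 0.426 -0.461 -0.003] [219. 148.]
knife 0.16 [ 0.62  -0.201  0.058] [242. 210.]
top 426.11195550481284 316.61204030457696 194.79473874180636 [[0.015, -1.0, 0.003, -0.041], [-0.994, -0.015, -0.107, 0.512], [0.107, -0.001, -0.994, 1.167], [0.0, 0.0, 0.0, 1.0]]
lid 0.77 [0.578 0.193 0.111] [231. 165.]
lid_grip 0.
[... 672 characters left out ...]
y([-1.33202195e+00,  2.86292411e-01,  1.57669426e+00, -8.77167889e-06,
        1.27859793e+00, -1.49979384e-01]), 'dq': array([-9.13601670e-05,  3.04750682e-04, -3.84974753e-04, -1.49538556e-03,
        3.16310538e-04, -5.48280798e-04]), 'joint_efforts': array([ 1.61367147e-04, -4.05964744e+01, -2.92939782e+01, -1.38955420e-04,
        5.24684110e-04,  1.22449752e-06]), 'eef_pos': array([ 0.25588468, -0.62460598,  0.25333304]), 'tcp_rot': array([ 9.81167975e-01,  1.93156427e-01, -4.01707543e-06,  4.20938216e-06]), 'contact_force': array([ 0.82588013, -0.17958006, -0.20555028]), 'wrist_torque': array([-0.01537957,  0.00417518, -0.00190431]), 'finger_force': 0.0, 'opening': 1.0011316808406774}
```

View pics/scene0.png

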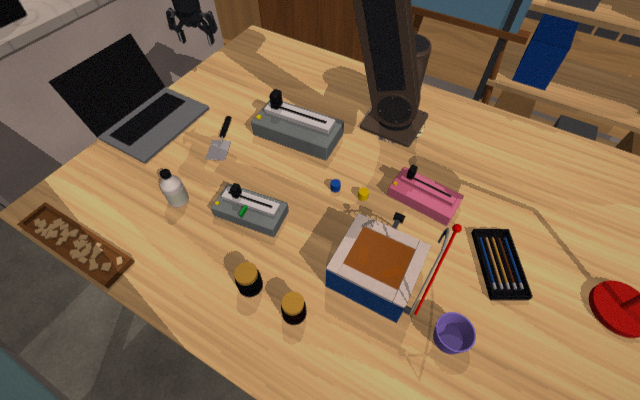

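View pics/top0.png

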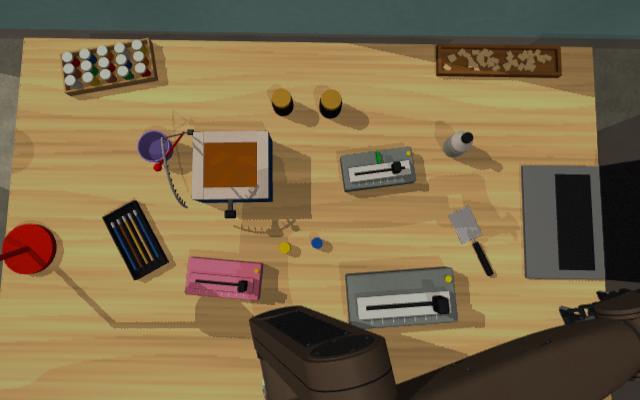

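Scene shows three slider consoles. The candidates for dimmer_top are:
- large grey: scene (276,98), top (441,306)
- pink: scene (410,172), top (242,287)
- small grey with the green clip: scene (236,190), top (396,167)

The description picks the small grey one. The lid handle is at scene (399,218), top (230,211), and the red ball is at scene (457,228), top (157,167). I'll check both in a close crop.

Run:
```python
from h import *
s=cv2.imread("pics/scene0.png");t=cv2.imread("pics/top0.png")
f=lambda im,x,y:cv2.resize(im[y:y+70,x:x+95],None,fx=4.2,fy=4.2,interpolation=cv2.INTER_CUBIC)
cv2.imwrite("pics/crop.png",np.vstack([np.hstack([f(s,203,170),f(t,333,132)]),np.hstack([f(s,375,190),f(t,150,150)])]))
```

```text
(no output)
```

View pics/crop.png

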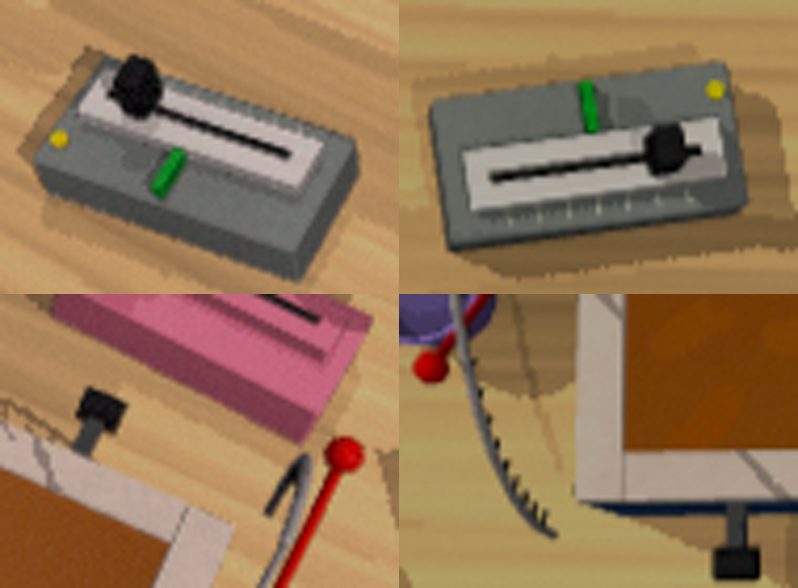

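The crops confirm it: the green clip sits on the small grey console, with the grip at its right (−y) end in the top view. The red ball and black handle are both clear in the lower crops. Next I measure them.

```bash
cat >> h.py <<'E'
def blob(pic,box,cond):
    x0,y0,x1,y1=box; c=pic["color"][y0:y1,x0:x1].astype(int); m=cond(c[...,0],c[...,1],c[...,2]).astype(np.uint8)
    n,l,st,ce=cv2.connectedComponentsWithStats(m); k=1+np.argmax(st[1:,4]); ys,xs=np.where(l==k)
    return ce[k]+[x0,y0],st[k],(xs+x0,ys+y0)
def tri(ps,uvs):
    A=[];b=[]
    for p,uv in zip(ps,uvs):
        o=onplane(p,uv,0);q=onplane(p,uv,.5);d=(q-o)/np.linalg.norm(q-o);M=np.eye(3)-np.outer(d,d);A.append(M);b.append(M@o)
    X=np.linalg.lstsq(np.vstack(A),np.hstack(b),rcond=None)[0]
    return X,[np.round(proj(p,X)-uv,1) for p,uv in zip(ps,uvs)]
green=lambda r,g,b:(g>90)&(g>1.6*r)&(g>1.6*b)
dark=lambda r,g,b:(r<45)&(g<45)&(b<45)
red=lambda r,g,b:(r>110)&(g<50)&(b<50)
amber=lambda r,g,b:(r>100)&(g<r*.62)&(b<r*.25)
E
python3 - <<'E'
from h import *
s=ctrl.read_camera("scene");t=ctrl.read_camera("top")
# ball: top ~ upper part; rod attached -> use hand boxes
f=lambda x,y,ox,oy,cx,cy:np.array([(x-ox)/4.2+cx-.4,(y-oy)/4.2+cy-.4])
ballS=f(344,454,0,294,375,190);ballT=f(431,367,399,294,150,150)
print("ball",ballS,ballT,tri([s,t],[ballS,ballT]))
for nm,bs,bt,c in(("clip",(225,195,255,225),(365,145,390,170),green),("dimmer",(225,180,247,202),(386,155,402,178),dark),("handle",(388,205,408,226),(220,198,240,220),dark)):
    S=blob(s,bs,c);T=blob(t,bt,c); print(nm,S[0],S[1],T[0],T[1],tri([s,t],[S[0],T[0]]))
T=blob(t,(195,130,270,205),amber)[2]; r=cv2.minAreaRect(np.stack(T,1).astype(np.float32)); P=[onplane(t,u,.111) for u in cv2.boxPoints(r)]
print("amber",np.round(P,3).tolist(), onplane(t,r[0],.111))
T=blob(t,(365,145,390,170),green)[2]; r=cv2.fitLine(np.stack(T,1).astype(np.float32),cv2.DIST_L2,0,.01,.01).ravel(); print(r)
tr=[onplane(t,f(x,y,399,0,333,132),.059) for x,y in((464,152),(720,118),(725,178),(472,210))]
print("track",np.round(tr,4).tolist(),"centre",np.mean(tr,0))
d=(tr[0]-tr[1]+tr[3]-tr[2]);print("yaw",np.arctan2(-d[0],d[1]),np.linalg.norm(d)/2)
co=[onplane(t,f(x,y,399,0,333,132),.045) for x,y in((431,102),(725,63),(745,203))]
print("cons",np.round(co,4).tolist(),np.arctan2(-(co[0]-co[1])[0],(co[0]-co[1])[1]),np.linalg.norm(co[0]-co[1]))
E
```

```text
ball [456.5047619 227.6952381] [157.21904762 166.98095238] (array([0.54037155, 0.31952651, 0.28709533]), [array([-0., -0.]), array([-0.,  0.])])
clip [242.48648649 210.        ] [14 10  9 12 37] [377.87878788 156.60606061] [11  6  5 12 33] (array([ 0.61763619, -0.20040956,  0.05646158]), [array([-0.1, -0. ]), array([-0.1,  0.1])])
dimmer [235.66935484 190.78225806] [  4   4  18  15 124] [395.36538462 167.33653846] [  0   7  16  12 104] (array([ 0.58475274, -0.24487637,  0.07832448]), [array([0.1, 0. ]), array([ 0.1, -0. ])])
handle [398.453125 216.875   ] [ 5  8 12  9 64] [230.98130841 211.07476636] [  5   2  15  18 107] (array([0.45626202, 0.19005011, 0.11405191]), [array([-0.9, -0. ]), array([-0.8,  0.3])])
amber [[0.522, 0.261, 0.111], [0.636, 0.266, 0.111], [0.638, 0.129, 0.111], [0.524, 0.126, 0.111]] [0.57962499 0.19560849 0.111     ]
[1.5067983e-01 9.8858261e-01 3.7787878e+02 1.5660606e+02]
track [[0.5848, -0.1183, 0.059], [0.61, -0.2861, 0.059], [0.5702, -0.2891, 0.059], [0.5465, -0.1238, 0.059]] centre [ 0.57787331 -0.20432275  0.059     ]
yaw 0.1458001287426721 0.16829746728875317
cons [[0.6205, -0.0972, 0.045], [0.65, -0.2928, 0.045], [0.556, -0.3052, 0.045]] 0.14954990693559583 0.19782546592875438
```

```bash
cat >> h.py <<'E'
def delta(P,yaw,pitch=0):
    """shift (mm) and rotvec (deg) in tool axes to reach world P, tool down with tool x yawed; pitch about the tool y"""
    st=ctrl.get_state(); R0=R.from_quat(st["tcp_rot"])
    R1=R.from_euler("z",yaw)*R.from_euler("x",np.pi)*R.from_euler("y",pitch)
    return np.round(np.degrees((R0.inv()*R1).as_rotvec()),2),np.round(R0.inv().apply(np.array(P)-st["eef_pos"])*1000,1)
E
python3 -c "
from h import *
print(delta([.585,-.2445,.17],.148),delta([.585,-.2445,.088],.148))"
```

```text
(array([-0. ,  0. , 13.8]), array([ 448.6, -227. ,   83.3])) (array([-0. ,  0. , 13.8]), array([ 448.6, -227. ,  165.3]))
```

Careful with the scale: shifts go in shares of 600 mm and turns go in shares of 90 degrees. That gives: 390 mm / 600 = 0.65, 340 mm / 600 = 0.5667, 13.8 degrees / 90 = 0.1533.

send_rows(rows="0 0 0.0222 0.0667 -0.0333 0 1;0 0 0.0444 0.15 -0.075 0 1;0 0 0.0778 0.2333 -0.1183 0 1;0 0 0.1 0.3167 -0.16 0.0167 1;0 0 0.1222 0.4 -0.2017 0.0333 1;0 0 0.1444 0.4833 -0.245 0.05 1;0 0 0.1533 0.5667 -0.2867 0.0667 1;0 0 0.1533 0.65 -0.3283 0.0833 1")

```text
time: 2.3
eef_pos: [0.5432, -0.293, 0.2033]
tcp_rot: [0.997, 0.074, 0.0, 0.0]
contact_force: [0.8, 0.7, 0.3]
opening: 1.0
finger_force: 0.0
```

In the tool's units: 49 mm / 600 = 0.0817, -45 mm / 600 = -0.075.

send_rows(rows="0 0 0 0.0617 -0.0533 0.0167 1;0 0 0 0.0817 -0.075 0.055 1;0 0 0 0.0817 -0.075 0.055 1;0 0 0 0.0817 -0.075 0.055 1;0 0 0 0.0817 -0.075 0.055 1")

```text
time: 2.92
eef_pos: [0.584, -0.2442, 0.1717]
tcp_rot: [0.997, 0.073, 0.001, 0.001]
contact_force: [1.1, -0.1, -0.5]
opening: 1.001
finger_force: 0.0
```

```bash
python3 -c "
from h import *
s=ctrl.get_state();print(s['eef_pos'],s['opening'],s['time'])
print(delta([.585,-.2445,.17],.148),delta([.585,-.2445,.088],.148))
s=ctrl.read_camera('scene');t=ctrl.read_camera('top')
save(s,'s1',(160,110,360,260),3)
"
```

```text
[ 0.58396707 -0.24415967  0.17173428] 1.0014741312416928 2.925
(array([ 0.09, -0.09, -0.09]), array([1. , 0.5, 1.7])) (array([ 0.09, -0.09, -0.09]), array([ 0.8,  0.4, 83.7]))
```

View pics/s1.png

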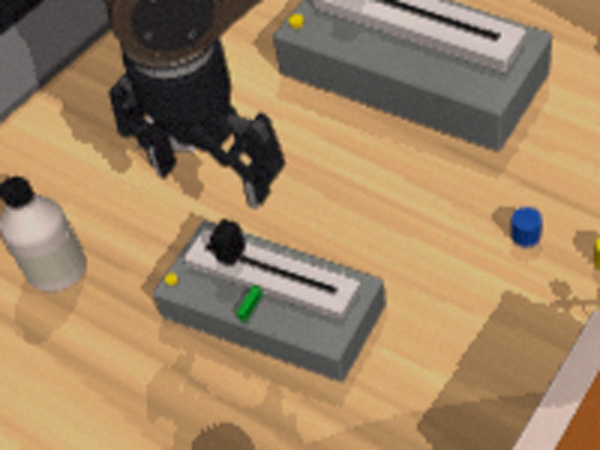

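The open gripper (crop ~(200,150)) straddles the grip at crop (228,242) along the track, clear of the bottle. I'm descending now.

In the tool's units: 83 mm / 600 = 0.1383, 70 mm / 600 = 0.1167.

send_rows(rows="0 0 0 0.0017 0 0.0417 1;0 0 0 0.0017 0 0.0833 1;0 0 0 0.0017 0 0.1167 1;0 0 0 0.0017 0 0.1383 1;0 0 0 0.0017 0 0.1383 1;0 0 0 0.0017 0 0.1383 1")

```text
time: 3.78
eef_pos: [0.5856, -0.243, 0.0883]
tcp_rot: [0.997, 0.074, 0.001, 0.0]
contact_force: [0.1, 0.9, 1.1]
opening: 0.997
finger_force: 0.0
```

send_rows(rows="0 0 0 0 0 0 -0.3;0 0 0 0 0 0 -1;0 0 0 0 0 0 -1;0 0 0 0 0 0 -1;0 0 0 0 0 0 -1;0 0 0 0 0 0 -1;0 0 0 0 0 0 -1;0 0 0 0 0 0 -1", grip_force=25)

```text
time: 4.78
eef_pos: [0.5851, -0.2429, 0.0877]
tcp_rot: [0.997, 0.074, 0.0, 0.0]
contact_force: [0.2, -1.7, 2.8]
opening: 0.235
finger_force: 30.7
```

```bash
python3 -c "
from h import *
s=ctrl.get_state();print(s['eef_pos'],s['opening'],s['time'],s['contact_force'])
u=np.array([-.1475,.989]); c=np.array([.6175,-.2005]); print('along',(c-s['eef_pos'][:2])@u)
print(delta([.5785,-.2062,.088],.148))
"
```

```text
[ 0.58513334 -0.24286664  0.08773443] 0.23459027286864886 4.775 [ 0.2113375  -1.68763645  2.81387273]
along 0.03712652575131274
(array([ 0.04, -0.02,  0.  ]), array([ -1.2, -37.2,  -0.3]))
```

In the tool's units: -37 mm / 600 = -0.0617, -31 mm / 600 = -0.0517.

send_rows(rows="0 0 0 0 -0.0133 0 -1;0 0 0 0 -0.0267 0 -1;0 0 0 0 -0.04 0 -1;0 0 0 0 -0.0517 0 -1;0 0 0 0 -0.0617 0 -1;0 0 0 0 -0.0617 0 -1;0 0 0 0 -0.0617 0 -1")

```text
time: 5.65
eef_pos: [0.5794, -0.2048, 0.0877]
tcp_rot: [0.997, 0.074, -0.0, -0.001]
contact_force: [-1.6, 0.4, 5.7]
opening: 0.23
finger_force: 31.2
```

Run:
```python
from h import *
s=ctrl.get_state();print(s['eef_pos'],s['opening'],s['time'],s['contact_force'])
u=np.array([-.1475,.989])
s=ctrl.read_camera('scene');t=ctrl.read_camera('top')
for p in(s,t):
  for d in ctrl.look_for(p,"clip")[:1]: print(world(p,d["position"]))
f=lambda im,b:cv2.resize(im[b[1]:b[1]+65,b[0]:b[0]+90,::-1],None,fx=4.4,fy=4.4,interpolation=cv2.INTER_CUBIC)
cv2.imwrite("pics/s2.png",np.hstack([f(s["color"],(205,170)),f(t["color"],(335,130))]))
```

```text
[ 0.57937805 -0.2048031   0.08769085] 0.2295792125493911 5.65 [-1.63652896  0.40283704  5.74117189]
[ 0.62106995 -0.19911202  0.06085631]
[ 0.64790928 -0.41394056  0.08749044]
```

View pics/s2.png

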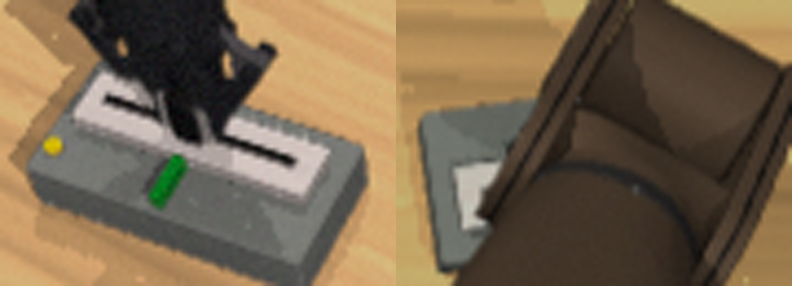

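The grip stands at the clip: the fingers at (190,130) are level with the clip at (168,180) across the track. I'll release it, retreat and verify.

In the tool's units: -120 mm / 600 = -0.2, -80 mm / 600 = -0.1333.

send_rows(rows="0 0 0 0 0 0 0;0 0 0 0 0 0 0.4;0 0 0 0 0 0 0.6;0 0 0 0 0 0 0.6;0 0 0 0 0 0 0.6;0 0 0 0 0 -0.05 0.6;0 0 0 0 0 -0.1333 1;0 0 0 0 0 -0.2 1")

```text
time: 6.85
eef_pos: [0.5797, -0.2062, 0.2093]
tcp_rot: [0.997, 0.074, 0.001, 0.0]
contact_force: [0.2, -0.7, 0.8]
opening: 1.002
finger_force: 0.0
```

In the tool's units: -280 mm / 600 = -0.4667, -240 mm / 600 = -0.4, 6 degrees / 90 = 0.0667.

send_rows(rows="0 0 0.0111 -0.025 -0.0667 -0.0083 1;0 0 0.0222 -0.05 -0.15 -0.0083 1;0 0 0.0333 -0.075 -0.2333 -0.0083 1;0 0 0.0444 -0.0917 -0.3167 -0.0083 1;0 0 0.0556 -0.1083 -0.4 -0.0083 1;0 0 0.0667 -0.1167 -0.4667 -0.0083 1;0 0 0.0667 -0.1167 -0.4667 -0.0083 1;0 0 0.0667 -0.1167 -0.4667 -0.0083 1")

```text
time: 7.85
eef_pos: [0.4692, 0.0603, 0.2125]
tcp_rot: [1.0, 0.022, 0.0, 0.0]
contact_force: [-0.1, 0.2, -0.3]
opening: 0.997
finger_force: 0.0
```

Run:
```python
from h import *
q=ctrl.get_state();print(q['eef_pos'],q['time'])
s=ctrl.read_camera('scene');t=ctrl.read_camera('top')
for p in(s,t):
  for n in("clip","dimmer_top"):
    for d in ctrl.look_for(p,n)[:3]: print(n,round(d["p"],2),np.round(world(p,d["position"]),4))
f=lambda im,b:cv2.resize(im[b[1]:b[1]+65,b[0]:b[0]+90,::-1],None,fx=4.4,fy=4.4,interpolation=cv2.INTER_CUBIC)
g=lambda im,b:cv2.resize(im[b[1]:b[1]+90,b[0]:b[0]+120,::-1],None,fx=3.3,fy=3.3,interpolation=cv2.INTER_CUBIC)
cv2.imwrite("pics/s3.png",np.vstack([np.hstack([f(s["color"],(205,170)),f(t["color"],(335,130))]),np.hstack([g(s["color"],(365,200)),g(t["color"],(145,125))])]))
```

```text
[0.4692158  0.06033868 0.21253429] 7.85
dimmer_top 0.65 [ 0.584  -0.196   0.0874]
dimmer_top 0.64 [ 0.241  -0.3415  0.1211]
dimmer_top 0.52 [0.278  0.1619 0.0933]
clip 0.47 [ 0.6172 -0.2013  0.0612]
dimmer_top 0.84 [ 0.2334 -0.3455  0.1408]
dimmer_top 0.42 [ 0.5755 -0.1999  0.0972]
```

View pics/s3.png

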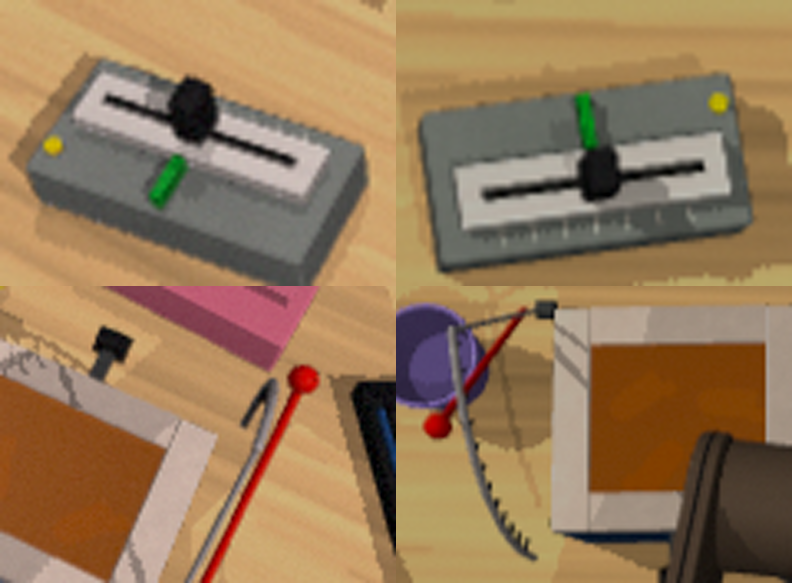

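Run:
```python
from h import *
s=ctrl.read_camera('scene');t=ctrl.read_camera('top')
u=np.array([-.1475,.989,0]);v=np.array([.989,.1475,0])
X={}
for nm,bs,bt,c in(("clip",(225,195,255,225),(365,145,390,170),green),("dimmer",(240,183,258,208),(374,160,390,180),dark)):
    S=blob(s,bs,c);T=blob(t,bt,c); X[nm]=tri([s,t],[S[0],T[0]])[0]; print(nm,S[0],S[1],T[0],T[1],X[nm],tri([s,t],[S[0],T[0]])[1])
d=X["dimmer"]-X["clip"];print("along",d@u,"across",d@v)
# render prediction: dimmer outline vs offset
def hull(pic,pts):
    h=cv2.convexHull(np.array([proj(pic,p) for p in pts],np.float32)); m=np.zeros((400*8,640*8),np.uint8); cv2.fillConvexPoly(m,np.int32((h+.5)*8),1); ys,xs=np.where(m); return np.array([xs.mean(),ys.mean()])/8-.5
box=lambda o,dx,dy,z0,z1:[np.array([o[0],o[1],0])+a*dx*v+b*dy*u+[0,0,z] for a in(-1,1) for b in(-1,1) for z in(z0,z1)]
from scipy.optimize import least_squares
for nm,dims,bs,bt,c in(("clip",(.017,.004,.045,.059),(225,195,255,225),(365,145,390,170),green),("dimmer",(.014,.010,.0605,.0995),(240,183,258,208),(374,160,390,180),dark)):
    for p,b in((s,bs),(t,bt)):
        o=X[nm][:2].copy(); uv=blob(p,b,c)[0]
        for _ in range(4): o+= (onplane(p,uv,.07)-onplane(p,hull(p,box(o,*dims)),.07))[:2]
        print(nm,o,o@u[:2],o@v[:2])
```

```text
clip [242.41025641 210.23076923] [14 10  9 12 39] [377.94117647 156.73529412] [11  6  5 12 34] [ 0.61763619 -0.2008838   0.05493543] [array([-0.1, -0. ]), array([-0.1,  0. ])]
dimmer [248.453125  195.0546875] [  0   5  18  15 128] [381.04901961 169.1372549 ] [  0   3  16  13 102] [ 0.57872545 -0.20540224  0.07834788] [array([-0.2, -0. ]), array([-0.2,  0.1])]
along 0.0012705978928745688 across -0.03914920040431176
clip [ 0.61610253 -0.20203637] -0.2906890907988021 0.5795250391659166
clip [ 0.61802079 -0.20164845] -0.29058838732498515 0.5814794099426897
dimmer [ 0.57952601 -0.20313942] -0.2863849712806721 0.5431881611276935
dimmer [ 0.57843732 -0.20568091] -0.28873792467509607 0.5417365751696506
```

Run:
```python
from h import *
s=ctrl.read_camera('scene');t=ctrl.read_camera('top')
u=np.array([-.1475,.989])
for p,b in((s,(235,180,265,210)),(t,(370,155,395,182))):
    c=p["color"][b[1]:b[3],b[0]:b[2]].astype(int).max(2); m=cv2.resize((c<50).astype(np.uint8)*255,None,fx=4,fy=4,interpolation=cv2.INTER_LINEAR)
    m=cv2.morphologyEx((m>127).astype(np.uint8),cv2.MORPH_OPEN,np.ones((25,25),np.uint8)); ys,xs=np.where(m)
    uv=np.array([xs.mean(),ys.mean()])/4-.4+[b[0],b[1]]; print(uv,[onplane(p,uv,z)[:2]@u for z in(.075,.08,.085)])
f=lambda x,y:[(x-399)/4.2+150-.4,(y-294)/4.2+150-.4]
print("handle", onplane(t,f(736.5,562),.108),onplane(s,[398.7,217.3],.1055))
L=[onplane(t,f(577,501),.1105),onplane(t,f(798,503),.1105)];print(L)
P=np.array([.5796,.1956]); 
for n,R_ in(("scene",s),("top",t)):
    for d in ctrl.look_for(R_,"lid")[:1]+ctrl.look_for(R_,"pointer_tip")[:1]: print(n,d["p"],world(R_,d["position"]))
print("hinge proj", proj(s,[.669,.198,.1]),proj(s,[.666,.323,.1]),proj(t,[.666,.323,.1]))
for a in(.9,.95,1.0):
    B=np.array([.666-.22*np.cos(a),.321,.1005+.22*np.sin(a)]);print(a,proj(s,B),proj(t,B))
```

```text
[248.18264984 194.83753943] [np.float64(-0.29056869923691964), np.float64(-0.28804912167285757), np.float64(-0.2855295441087955)]
[380.5222973  169.02905405] [np.float64(-0.2883714411384107), np.float64(-0.28749250521813713), np.float64(-0.2866135692978636)]
handle [0.45134257 0.19157551 0.108     ] [0.45014881 0.19224195 0.1055    ]
[array([0.48749715, 0.29123995, 0.1105    ]), array([0.48836786, 0.15433223, 0.1105    ])]
scene 0.73 [0.58754556 0.19732763 0.1126248 ]
top 0.67 [0.59487398 0.21110214 0.11362882]
top 0.44 [0.57570689 0.32257111 0.23715639]
hinge proj [362.98266399 287.96401986] [414.07076288 314.20167728] [184.33241804 132.60395422]
0.9 [456.73125604 227.64426582] [158.60360329 172.99295422]
0.95 [456.36823142 229.15104369] [157.73042837 168.61201576]
1.0 [455.87416582 230.93652991] [156.92971802 164.07188144]
```

The dimmer reads about 2 mm past the clip, within the 6 mm limit. The pointer angle is about 0.96 rad, and the handle is at (0.4505, 0.192, 0.1055).

```bash
python3 -c "
from h import *
print(delta([.4505,.192,.18],.015),delta([.4505,.192,.1085],.015))"
```

```text
(array([ 0.  , -0.  ,  1.62]), array([ -12.8, -132.1,   32.3])) (array([ 0.  , -0.  ,  1.62]), array([ -12.8, -132.1,  103.8]))
```

In the tool's units: -132 mm / 600 = -0.22, -120 mm / 600 = -0.2, 1.6 degrees / 90 = 0.0178.

send_rows(rows="0 0 0.0056 -0.0083 -0.0667 0 1;0 0 0.0178 -0.0167 -0.1417 0.0167 1;0 0 0.0178 -0.0217 -0.2 0.0333 1;0 0 0.0178 -0.0217 -0.22 0.0533 1;0 0 0.0178 -0.0217 -0.22 0.0833 1;0 0 0.0178 -0.0217 -0.22 0.0833 1;0 0 0.0178 -0.0217 -0.22 0.0833 1")

```text
time: 9.43
eef_pos: [0.4506, 0.1911, 0.1623]
tcp_rot: [1.0, 0.007, -0.0, 0.0]
contact_force: [-0.5, 1.2, -0.4]
opening: 1.001
finger_force: 0.0
```

Run:
```python
from h import *
print(delta([.4505,.192,.1085],.015))
s=ctrl.read_camera('scene');save(s,"s4",(330,130,490,290),3.7)
```

```text
(array([ 0.01,  0.01, -0.07]), array([-0.1, -0.9, 53.8]))
```

View pics/s4.png

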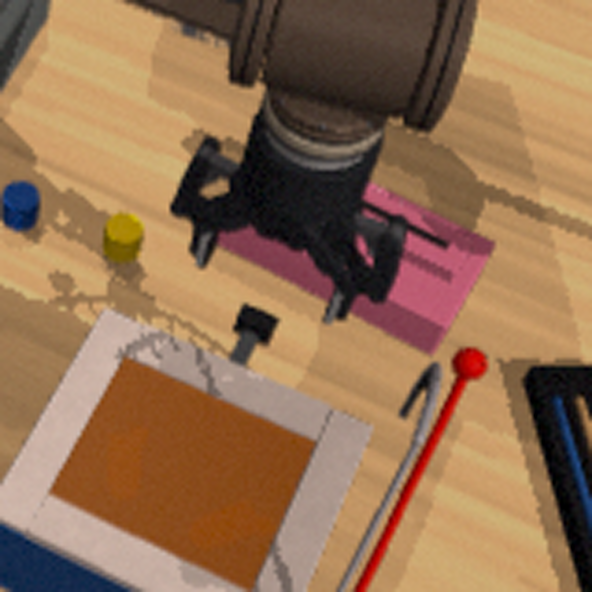

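The gripper is centred above the handle at crop (255,322), with its fingers at (205,245) and (340,300). It clears the ball at (470,362), so I'll descend and close.

send_rows(rows="0 0 0 0 -0.0017 0.025 1;0 0 0 0 -0.0017 0.05 1;0 0 0 0 -0.0017 0.075 1;0 0 0 0 -0.0017 0.09 1;0 0 0 0 -0.0017 0.09 1;0 0 0 0 -0.0017 0.09 1")

```text
time: 10.22
eef_pos: [0.4506, 0.1931, 0.1087]
tcp_rot: [1.0, 0.008, 0.0, -0.0]
contact_force: [1.4, 0.2, -0.0]
opening: 1.0
finger_force: 0.0
```

send_rows(rows="0 0 0 0 0 0 0;0 0 0 0 0 0 -1;0 0 0 0 0 0 -1;0 0 0 0 0 0 -1;0 0 0 0 0 0 -1;0 0 0 0 0 0 -1;0 0 0 0 0 0 -1;0 0 0 0 0 0 -1", grip_force=30)

```text
time: 11.22
eef_pos: [0.4504, 0.1922, 0.1088]
tcp_rot: [1.0, 0.008, -0.0, 0.001]
contact_force: [-2.3, -5.4, 3.2]
opening: 0.299
finger_force: 32.5
```

Run:
```python
from h import *
st=ctrl.get_state();p0=st["eef_pos"];print(p0,st["contact_force"],st["opening"],st["tcp_rot"])
for a in np.linspace(.06,.96,16):
    w=np.array([.22*(1-np.cos(a))+.005*np.sin(a),0,.22*np.sin(a)+.005*(np.cos(a)-1)])
    w[1]=w[0]*.015
    print(round(a,2),np.round(R.from_quat(st["tcp_rot"]).inv().apply(w)*1000,1))
```

```text
[0.45039432 0.19215639 0.10875886] [-2.32531841 -5.42098751  3.2032578 ] 0.29904703541764294 [ 9.99964180e-01  8.39168882e-03 -1.00821909e-04  1.09920069e-03]
0.06 [  0.7   0.  -13.2]
0.12 [  2.2   0.1 -26.3]
0.18 [  4.4   0.1 -39.3]
0.24 [  7.5   0.1 -52.2]
0.3 [ 11.3   0.2 -64.8]
0.36 [ 15.8   0.2 -77.2]
0.42 [ 21.1   0.2 -89.3]
0.48 [  27.2    0.3 -101. ]
0.54 [  33.9    0.3 -112.4]
0.6 [  41.2    0.3 -123.4]
0.66 [  49.2    0.4 -133.8]
0.72 [  57.9    0.4 -143.8]
0.78 [  67.1    0.5 -153.3]
0.84 [  76.9    0.5 -162.2]
0.9 [  87.1    0.5 -170.5]
0.96 [  97.9    0.6 -178.1]
```

In the tool's units: -89 mm / 600 = -0.1483, 7.5 mm / 600 = 0.0125.

send_rows(rows="0 0 0 0.0017 0 -0.0217 -1;0 0 0 0.0033 0 -0.0433 -1;0 0 0 0.0075 0 -0.065 -1;0 0 0 0.0125 0 -0.0867 -1;0 0 0 0.0183 0 -0.1083 -1;0 0 0 0.0267 0 -0.1283 -1;0 0 0 0.035 0 -0.1483 -1;0 0 0 0.035 0 -0.1483 -1")

```text
time: 12.22
eef_pos: [0.4716, 0.1928, 0.1984]
tcp_rot: [1.0, 0.008, -0.0, 0.001]
contact_force: [0.3, -5.6, -2.0]
opening: 0.301
finger_force: 31.2
```

Run:
```python
from h import *
st=ctrl.get_state();print(st["eef_pos"],st["contact_force"],st["opening"],st["finger_force"],st["tcp_rot"])
```

```text
[0.47155285 0.19283639 0.19843589] [ 0.30129285 -5.64366741 -2.04508471] 0.3005632040733938 31.229014992713928 [ 9.99969165e-01  7.82751601e-03 -1.67904650e-04  6.09038317e-04]
```

In the tool's units: -73 mm / 600 = -0.1217, -64 mm / 600 = -0.1067.

send_rows(rows="0 0 0 0.01 0 -0.02 -1;0 0 0 0.0217 0 -0.0383 -1;0 0 0 0.0333 0 -0.0567 -1;0 0 0 0.0467 0 -0.0742 -1;0 0 0 0.0617 0 -0.0908 -1;0 0 0 0.0767 0 -0.1067 -1;0 0 0 0.0933 0 -0.1217 -1;0 0 0 0.0933 0 -0.1217 -1")

```text
time: 13.22
eef_pos: [0.5285, 0.1945, 0.2716]
tcp_rot: [1.0, 0.008, 0.001, -0.001]
contact_force: [-2.0, -3.4, 0.2]
opening: 0.299
finger_force: 30.9
```

In the tool's units: 20.5 mm / 600 = 0.0342, -15.5 mm / 600 = -0.0258.

send_rows(rows="0 0 0 0.0083 0 -0.0067 -1;0 0 0 0.0167 0 -0.0133 -1;0 0 0 0.025 0 -0.02 -1;0 0 0 0.0342 0 -0.0258 -1;0 0 0 0.0342 0 -0.0258 -1;0 0 0 0.0342 0 -0.0258 -1;0 0 0 0.0342 0 -0.0258 -1;0 0 0 0.0342 0 -0.0258 -1")

```text
time: 14.22
eef_pos: [0.5477, 0.195, 0.2859]
tcp_rot: [1.0, 0.008, 0.0, -0.001]
contact_force: [-0.8, 3.6, -0.3]
opening: 0.299
finger_force: 30.5
```

Run:
```python
from h import *
st=ctrl.get_state();e=st["eef_pos"];print(e,st["contact_force"],st["opening"],st["finger_force"],st["time"])
print(np.arctan2(e[2]-.003-.1005,.6705-e[0])-.005/.22,np.hypot(e[2]-.1035,.6705-e[0]))
s=ctrl.read_camera('scene');t=ctrl.read_camera('top')
g=lambda im,b:cv2.resize(im[b[1]:b[1]+110,b[0]:b[0]+130,::-1],None,fx=3,fy=3,interpolation=cv2.INTER_CUBIC)
cv2.imwrite("pics/s5.png",np.hstack([g(s["color"],(350,200)),g(t["color"],(145,110))]))
for p in(s,t):
  for n in("lid_grip","pointer_tip"):
    for d in ctrl.look_for(p,n)[:1]: print(n,round(d["p"],2),np.round(world(p,d["position"]),4))
```

```text
[0.54774579 0.19501548 0.28591966] [-0.76826956  3.63174924 -0.28600491] 0.2993446919300745 30.5226069688797 14.225
0.9557483059108182 0.21987616848028826
lid_grip 0.76 [0.6187 0.205  0.1883]
pointer_tip 0.67 [0.5873 0.3182 0.2207]
lid_grip 0.65 [0.6274 0.1466 0.174 ]
```

View pics/s5.png

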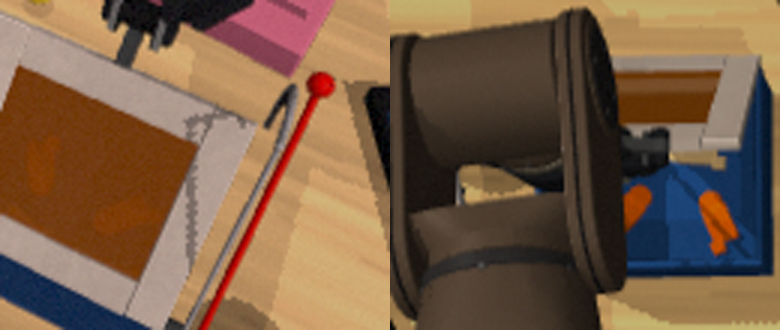

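The lid is up and held, and its right edge runs nearly parallel to the red rod (ball at crop (320,85)). I'll do one numeric check of the pointer angle by fitting the ball and rod pixels.

Run:
```python
from h import *
from scipy.optimize import least_squares
s=ctrl.read_camera('scene')
t=dict(s); 
t=ctrl.read_camera('top'); t0=cv2.imread("pics/top0.png")[...,::-1]
_,_,(xs,ys)=blob(s,(400,215,470,320),red); S=np.c_[xs,ys]
t["color"]=t0; _,_,(xs,ys)=blob(t,(145,125,195,180),red); T=np.c_[xs,ys]
# ball = end pixels wide; rod line fits
rodS=S[S[:,1]>238]; lS=cv2.fitLine(rodS.astype(np.float32),2,0,.01,.01).ravel()
rodT=T[T[:,1]<160]; lT=cv2.fitLine(rodT.astype(np.float32),2,0,.01,.01).ravel()
bS=S[S[:,1]<=232].mean(0); bT=T[T[:,1]>=163].mean(0); print(bS,bT,len(rodS),len(rodT))
def perp(l,p): return (p[0]-l[2])*l[1]-(p[1]-l[3])*l[0]
def res(q,full=True):
    a,px,py,dx=q; P=np.array([px,py,.1005]); D=np.array([-np.cos(a),-.015*np.cos(a),np.sin(a)]); B=P+.22*D; r=[]
    for p,l,b in((s,lS,bS),(t,lT,bT)):
        r+=[*(proj(p,B)-b),perp(l,proj(p,P+.06*D)),perp(l,proj(p,P+.15*D))]
    return r+[(px-.6686)/.003,(py-.32)/.005]
o=least_squares(res,[.96,.6686,.32,0],loss="soft_l1");print(o.x,np.round(o.fun,2))
# lid: right edge of the frame vs model at angle, grip TCP
e=ctrl.get_state()["eef_pos"];print(e,np.arctan2(e[2]-.1035,o.x[1]+.0019-e[0])-.023)
```

```text
Traceback (most recent call last):
cv2.error: OpenCV(4.12.0) /io/opencv/modules/imgproc/src/linefit.cpp:50: error: (-215:Assertion failed) count > 0 in function 'fitLine2D_wods'
```

Run:
```python
from h import *
from scipy.optimize import least_squares
s=ctrl.read_camera('scene'); t=ctrl.read_camera('top'); t0=cv2.imread("pics/top0.png")[...,::-1]
r2=lambda r,g,b:(r>80)&(g<.4*r)&(b<.4*r)
def px(im,b):
    c=im[b[1]:b[3],b[0]:b[2]].astype(int); ys,xs=np.where(r2(c[...,0],c[...,1],c[...,2])); return np.c_[xs+b[0],ys+b[1]]
S=px(s["color"],(400,215,470,320)); T=px(t0,(145,125,192,180))
rodS=S[S[:,1]>238]; rodT=T[T[:,1]<160]; print(len(rodS),len(rodT))
L=lambda q:cv2.fitLine(q.astype(np.float32),cv2.DIST_HUBER,0,.01,.01).ravel()
lS,lT=L(rodS),L(rodT); bS=S[S[:,1]<=232].mean(0); bT=T[T[:,1]>=163].mean(0); print(bS,bT)
perp=lambda l,p:(p[0]-l[2])*l[1]-(p[1]-l[3])*l[0]
def res(q):
    a,x,y=q; P=np.array([x,y,.1005]); D=np.array([-np.cos(a),-.015*np.cos(a),np.sin(a)]); r=[]
    for p,l,b in((s,lS,bS),(t,lT,bT)):
        r+=[*(proj(p,P+.22*D)-b),perp(l,proj(p,P+.06*D)),perp(l,proj(p,P+.15*D))]
    return r+[(x-.6686)/.003,(y-.32)/.005]
o=least_squares(res,[.96,.6686,.32],loss="soft_l1");print(o.x,np.round(o.fun,2))
e=ctrl.get_state()["eef_pos"];print(e,[np.arctan2(e[2]-.1035,x-e[0])-.023 for x in(.6705,o.x[1]+.0019)])
```

```text
222 49
[456.375 228.   ] [157.18 166.86]
[0.96254095 0.66739182 0.32334855] [-0.11  2.19  0.09 -0.44  0.17  0.   -0.65 -0.59 -0.4   0.67]
[0.54773178 0.19500507 0.28589068] [np.float64(0.9553491408759986), np.float64(0.9599218611826532)]
```

The pointer reads 0.963 rad and the lid 0.957 rad, and the lid is held steady. Handing in.

```bash
python3 -c "
from plant import ctrl
print(ctrl.sign_off())"
```

```text
the job is handed in; nothing more can be done
None
```

I've handed the job in, but the hand-in returned no verdict: the dimmer grip sits about 2 mm past the green clip (limit 6 mm), and the lid is held steady at about 0.96 rad, within about 0.01 rad of the pointer's measured 0.96 rad (limit 0.08).

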